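# Fetch a stone seal from under the paper rack with a reacher

### The job

A stone seal has slid in under the low wire paper rack. Take the reacher by its pistol grip, slide it in under the rack with its jaws open on either side of the seal, squeeze the trigger until the jaws hold the stone firmly but gently (it is soft, fresh-cut stone and chips if it is squeezed hard), and draw it right out in the jaws onto the felt in front of the rack. Then let go, leaving seal and reacher lying on the felt, with the jaws open and off the stone; do not shove the rack or push the water dropper, inkstone or ink bottle about.

Things in the scene. Friction and masses are not known exactly. Their poses are not given: they have to be found in the camera images.
- rack: low white wire paper rack, fixed, 340 mm wide, 290 deep, on a felt pad whose top is 2 mm above the desk. Origin: middle of its open front (mouth) at felt level; x along the mouth, +y in under the deck, z up. 8 mm corner legs at x = -170, +170. Deck underside 54 mm above the felt, top 63; side rails 118 high from 30 mm in. Deck bars run along y, 28 mm apart; the back is closed by a low rail.
- reacher: short hand reacher (pick-up tool), 0.17 kg, loose, lying on its side on the felt, 30 mm thick, 360 long. Origin on its underside below the grip; +x along the tube to the jaws, z up, pistol handle out to -y. Black handle bar: flat rear face at x = -28, y = -60 to 68 mm. Tube at y = 62 mm, 15 thick; head at x = 225 to 261, 32 wide; jaw tips at x = 330. It slides flat on the felt, no lifting needed.
- reacher_grip (a point): on the reacher at x = 0, y = 0, 15 mm above its underside: midway between the handle's rear face and the front of the trigger's finger bar (56 mm apart at rest, 37 fully squeezed). One finger goes behind the handle, one in front of the bar, closing along the reacher's x. A light hold leaves the jaws open; a hard one shuts them.
- reacher_bite (a point): point midway between the two jaw pads: x = 320, y = 62 mm in the reacher's frame, 15 mm above its underside. Pads: rubber faced, 26 mm long (along x), 24 high. Over the open jaws it is 76 mm wide.
- trigger (a joint): angle of the grey trigger lever, 0 released, 0.34 fully squeezed (19 mm at its upright round finger bar, 14 mm thick). Pads 52 mm apart at 0, 22 at 0.20, shut at 0.34. A spring pushes it back: 8 N at the bar to start it, 11 N with the pads 22 apart, 13.5 N fully squeezed. Of the squeeze beyond the spring a bit over a third reaches each jaw.
- jaw_left: the reacher's jaw on its +y side, grey with a rubber pad. Origin on its pivot in the head, x towards the tip.
- jaw_right: the reacher's jaw on its -y side, grey with a rubber pad. Origin on its pivot in the head, x towards the tip.
- seal: stone seal: plain veined square bar of soft carving stone 60 x 22 x 22 mm, 60 to 104 g, loose, lying under the rack 105 to 145 mm in from the mouth, left or right of the middle. Origin at the centre of its underside, x along its length (along the rack's y to within 0.27 rad, either way). It wants a pinch of 3 to 4 N from each jaw; above 5.5 N from either jaw its fresh-cut edges chip.
- seal_center (a point): the middle of the seal, 11 mm above its underside.
- dropper: small white round water dropper, 42 mm wide, 28 high, loose, standing under the rack on the other side of the middle, 110 to 140 mm from the seal across the rack; leave it alone. Origin at the centre of its underside.
- inkstone: dark slate inkstone, 130 x 85 x 22 mm, on the felt on the side away from the rack; leave it alone. Origin at the centre of its underside.
- ink_bottle: small glass ink bottle with a red cap, 44 mm wide, 62 high, on the felt on the side away from the rack; leave it alone. Origin at the centre of its underside.

How it is judged:
By the outcome, as a careful person would: the job done as asked, in the order asked, and still so for the second after the job is handed in, with the robot touching nothing.
It also fails if it takes over 53 s, if anything falls off the work surface, if the arm or the gripper's body presses on something with over 40 N, if the wrist force passes 120 N, or if a joint passes its speed limit or range.

### The arm

A 6-joint arm with a two-finger parallel gripper is mounted at the origin on the work surface. World frame = base frame: x ahead of the robot, y to its left, z up, the work surface at z = 0. Lengths are in m, angles in rad, forces in N, time in s.
With the tool pointing down it reaches from about 0.35 to 0.925 m from the base axis. Payload 6.4 kg.
Tool frame: the origin (TCP) lies at the very end of the fingers, on their centre line; the grasp point (between the pads) lies 19 mm behind it; z points along the fingers, y is the direction in which the jaws open and shut (so a half turn about z gives the same grasp; the last joint's range is limited). The gripper opens to 85 mm and grips with 20 to 120 N. Pads are 22 mm wide; open, the fingers measure 114 mm over their backs; the gripper's body (76 mm by 85 mm) begins 54 mm behind the grasp point. The pads swing forward as they close: fully open they stand 13 mm farther back than shut.
Start: joints at [1.051, 0.245, 1.558, -0, 1.339, -0.174], TCP at [0.22, 0.612, 0.231] pointing down, gripper open.
Joint ranges: [-3.13, 3.13], [-1.02, 2.26], [0.13, 2.54], [-0.95, 4.09], [0.21, 2.88], [-2.74, 2.74]. Speed limits (rad/s): [2.57, 2.57, 3.14, 3.14, 3.14, 3.14].

### API

Orientations are given as a unit quaternion [w, x, y, z].
In Python, from cell import manip gives the robot as it stands.
- The arm moves only by the shell command python3 -m pendant 'ROWS' [FORCE]. ROWS is JSON, a list of rows, each a list of 7 numbers: the turn, a rotation vector about the tool's x, y, z in degrees, then the shift along the tool's x, y, z in m, then the closure, from -1 (fully open) to 1 (shut). A call has 1 to 8 rows; each row is the pose to reach, as a shift and turn from the pose commanded when the call began, along the tool's axes at that moment; what a row does not reach only later rows make up. A row lasts 1/8 s, in which the tool goes at most 62.5 mm and 10.7 degrees, less where a joint would pass 70% of its speed; a pose out of reach is approached as far as the arm can. A call with a gripper value outside its range is refused whole. The fingers move at their own pace and stop on an object; FORCE is the grip in N (left out, the last holds). Time passes only in rows, so rows that repeat a pose let the fingers close. It gives the time, the measured TCP pose, the force and the opening at its end, in the units of the state.
- manip.observe(): the state, without advancing time (a new reading comes with each control period).
- manip.snapshot(name): name is "side" or "top"; returns a dict with "pixels" (480x640x3 uint8, red, green, blue), "fx", "fy", "cx", "cy" (pixels), "D" ([k1, k2, p1, p2, k3] as OpenCV has them; the pictures are not rectified), "view" (4x4, takes a point from world to camera coordinates). Camera axes: x right, y up, looking along -z (the intrinsics and any distortion apply to the point x, -y, -z); pixel columns grow to the right and rows downward; lengths in m; the calibration is good to about 2 mm. A picture is of the moment at which its call begins. There is no depth.
- manip.job_done(): hands the job in, once; it reports no verdict.
The state is a dict: "clock": time; "joints": joint angles; "joint_velocities": joint speeds; "tau": joint torques, N m; "eef_pos": TCP position; "tool_rot": TCP orientation; "contact_force": force on the tool from outside, world axes, zero at the start; "torque": the same for the moment, N m; "width": finger opening in m.
Only numpy, scipy, OpenCV 4.12 (cv2) and the standard library are available. Lean on these libraries where they do the work, as an engineer would, in place of code of your own. Each camera call takes 0.05 s, during which the arm holds its last target.

## Working session

There is one attempt and no reset: what is moved stays moved. The work goes in short steps, Python scripts to look and compute and a shell command to move; the robot and the scene stay as the last step left them, time stands still between calls to the robot, and variables do not carry over. Pictures are saved under pics/ and viewed, and the job is handed in when it is done.

```bash
mkdir -p pics; ls; cat > h.py <<'E'
import numpy as np, cv2
from cell import manip
def snap(n,f):
    s=manip.snapshot(n); cv2.imwrite('pics/'+f+'.png',s['pixels'][:,:,::-1]); np.savez('pics/'+f+'.npz',**{k:np.array(v) for k,v in s.items()}); return s
def load(f): return dict(np.load('pics/'+f+'.npz'))
def K(s): return np.array([[s['fx'],0,s['cx']],[0,s['fy'],s['cy']],[0,0,1]],float)
def proj(s,P):
    P=np.atleast_2d(P); V=s['view']; c=P@V[:3,:3].T+V[:3,3]; c=c*[1,-1,-1]
    return cv2.projectPoints(c.astype(float),np.zeros(3),np.zeros(3),K(s),np.array(s['D'],float))[0][:,0]
def ray(s,uv):
    uv=np.array(uv,float).reshape(-1,1,2); n=cv2.undistortPoints(uv,K(s),np.array(s['D'],float))[:,0]
    d=np.c_[n[:,0],-n[:,1],-np.ones(len(n))]; R=s['view'][:3,:3]; return -R.T@s['view'][:3,3], d@R
def onz(s,uv,z):
    o,d=ray(s,uv); return o+d*((z-o[2])/d[:,2])[:,None]
E
python3 - <<'E'
from h import *
for n in('side','top'):
    s=snap(n,n+'0'); print(n,s['fx'],s['cx'],s['cy'],s['D'],-s['view'][:3,:3].T@s['view'][:3,3])
print(manip.observe())
E
```

```text
pics
side 482.5030940161408 308.5034235644986 241.68074400072766 [-0.1312541  0.         0.         0.         0.       ] [0.29921625 0.68037397 0.57730215]
top 500.3591072671323 317.30997662141624 237.5554422907487 [-0.05712832  0.          0.          0.          0.        ] [ 0.4627316  -0.07230835  1.1976943 ]
{'clock': 0.1, 'joints': array([ 1.05090682e+00,  2.45747090e-01,  1.55890476e+00, -8.86450561e-06,
        1.33869071e+00, -1.74105058e-01]), 'joint_velocities': array([ 0.00152017, -0.00091578, -0.00339664,  0.00238471, -0.00059416,
        0.00018828]), 'tau': array([ 4.85656310e-04, -4.30675650e+01, -3.27127433e+01, -2.34497084e-04,
        2.83309484e-03,  1.10874842e-05]), 'eef_pos': array([0.220053  , 0.61108237, 0.23028189]), 'tool_rot': array([-2.93494513e-04,  1.72031096e-01,  9.85091131e-01, -8.24270225e-04]), 'contact_force': array([ 0.07014301, -0.38076852,  0.69015243]), 'torque': array([ 0.01692904, -0.05980157,  0.03532683]), 'width': 0.08534813488747241}
```

View pics/side0.png

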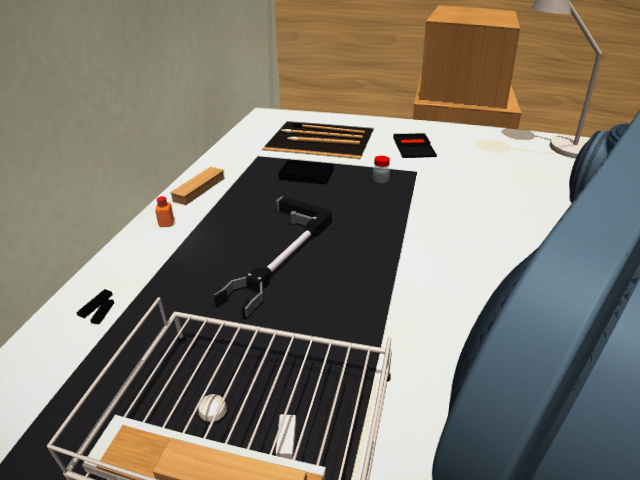

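View pics/top0.png

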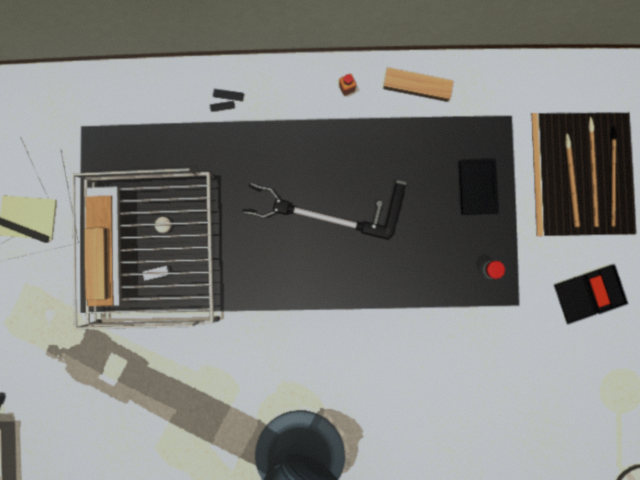

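```bash
python3 - <<'E'
from h import *
t=load('top0'); s=load('side0')
cv2.imwrite('pics/topA.png',cv2.resize(t['pixels'][160:340,60:240,::-1],(720,720),interpolation=cv2.INTER_CUBIC)[:600] if 0 else cv2.resize(t['pixels'][160:335,70:240,::-1],None,fx=3.4,fy=3.4,interpolation=cv2.INTER_CUBIC))
g=cv2.convertScaleAbs(t['pixels'][165:255,235:420,::-1],alpha=2,beta=20)
cv2.imwrite('pics/topB.png',cv2.resize(g,None,fx=4.3,fy=4.3,interpolation=cv2.INTER_CUBIC))
g=cv2.convertScaleAbs(s['pixels'][180:480,130:420,::-1],alpha=1.5,beta=20)
cv2.imwrite('pics/sideA.png',cv2.resize(g,None,fx=2,fy=2,interpolation=cv2.INTER_CUBIC))
print(onz(t,[[81,126],[512,116],[518,304],[84,312]],.002).round(3))
E
```

```text
[[ 0.802  0.528  0.002]
 [ 0.8   -0.531  0.002]
 [ 0.346 -0.528  0.002]
 [ 0.344  0.519  0.002]]
```

View pics/topA.png

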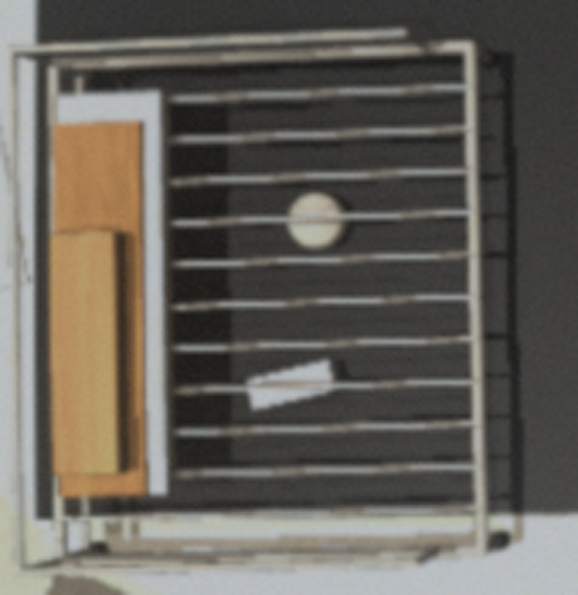

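View pics/topB.png

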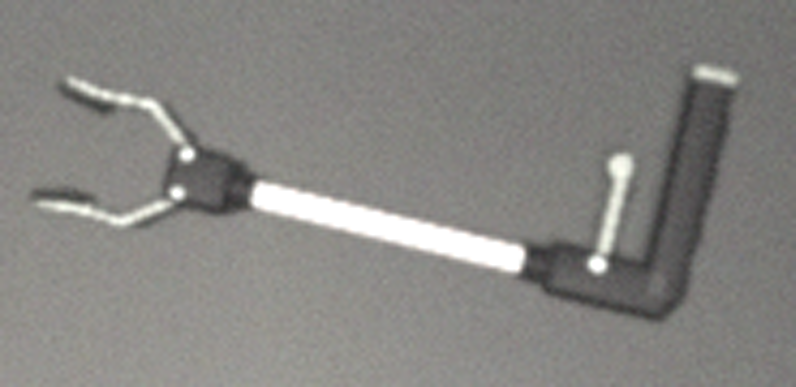

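View pics/sideA.png

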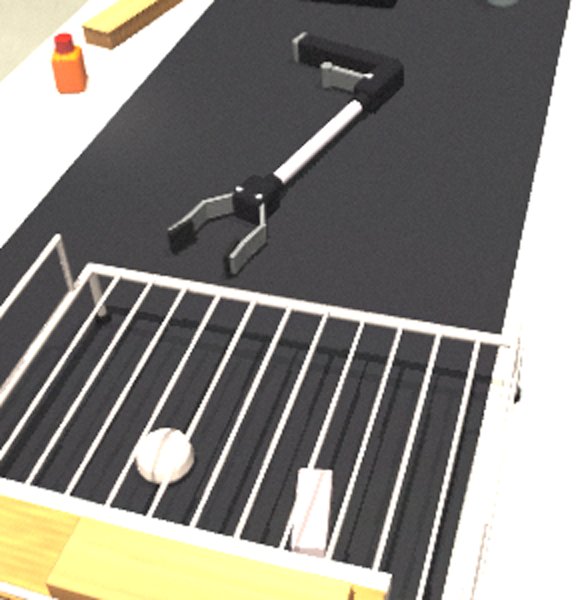

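```bash
python3 - <<'E'
from h import *
t=load('top0'); s=load('side0')
A=lambda p:np.array(p,float)/3.4+[70,160]-.35
B=lambda p:np.array(p,float)/4.3+[235,165]-.38
c=onz(t,A([[247,382],[330,360],[337,388],[254,410]]),.024); m=c.mean(0); print('seal',c.round(4),m.round(4),[np.linalg.norm(c[i]-c[i-1]).round(4) for i in range(4)])
d=(c[1]+c[2]-c[0]-c[3]); print('ang of near dir',np.degrees(np.arctan2(d[1],d[0])))
mo=onz(t,A([[479,42],[488,550]]),.062); print('mouth outer deck edge',mo.round(4))
print('dropper',onz(t,A([[316,221]]),.02).round(4))
tb=onz(t,B([[252,195],[525,257]]),.017);print('tube',tb.round(4),np.linalg.norm(tb[0]-tb[1]))
print('pivots',onz(t,B([[187,154],[177,192]]),.03).round(4)); 
print('handle end L/R, ',onz(t,B([[695,70],[738,82],[640,312],[662,318],[690,292]]),.032).round(4))
print('bar',onz(t,B([[620,163],[597,264]]),.030).round(4))
print('tips',onz(t,B([[63,82],[35,198]]),.03).round(4))
# side cross-check
S=lambda p:np.array(p,float)/2+[130,180]-.25
print('side tube',onz(s,S([[279,175],[354,107]]),.017).round(4))
print('side seal near edge top',onz(s,S([[300,469],[332,470],[327,556],[293,551]]),.024).round(4))
print('side mouth',onz(s,S([[90,267],[505,342]]),.062).round(4), onz(s,S([[102,317],[515,395]]),.002).round(4))
E
```

```text
seal [[0.4395 0.3647 0.024 ]
 [0.4538 0.3056 0.024 ]
 [0.4343 0.3008 0.024 ]
 [0.4199 0.3598 0.024 ]] [0.4369 0.3327 0.024 ] [np.float64(0.0202), np.float64(0.0608), np.float64(0.0201), np.float64(0.0607)]
ang of near dir -76.30646199352641
mouth outer deck edge [[0.6673 0.19   0.062 ]
 [0.3253 0.1875 0.062 ]]
dropper [[0.5513 0.3163 0.02  ]]
tube [[ 0.58    0.0037  0.017 ]
 [ 0.5427 -0.1458  0.017 ]] 0.15410323507523652
pivots [[0.6019 0.038  0.03  ]
 [0.5812 0.0438 0.03  ]]
handle end L/R,  [[ 0.6419 -0.2398  0.032 ]
 [ 0.6349 -0.263   0.032 ]
 [ 0.5106 -0.2065  0.032 ]
 [ 0.5071 -0.2183  0.032 ]
 [ 0.5209 -0.2338  0.032 ]]
bar [[ 0.5921 -0.1979  0.03  ]
 [ 0.5372 -0.184   0.03  ]]
tips [[0.643  0.1056 0.03  ]
 [0.5796 0.1217 0.03  ]]
side tube [[ 0.583  -0.0109  0.017 ]
 [ 0.545  -0.1434  0.017 ]]
side seal near edge top [[0.4562 0.3079 0.024 ]
 [0.435  0.3031 0.024 ]
 [0.4194 0.3663 0.024 ]
 [0.4411 0.3685 0.024 ]]
side mouth [[0.6672 0.1966 0.062 ]
 [0.3368 0.1939 0.062 ]] [[0.6701 0.1935 0.002 ]
 [0.3256 0.1893 0.002 ]]
```

```bash
cat >> h.py <<'E'
from scipy.spatial.transform import Rotation as Rn
def rot(o): q=o['tool_rot']; return Rn.from_quat([q[1],q[2],q[3],q[0]])
def goal(x,y,z,yawdeg):
    o=manip.observe(); R=rot(o); a=np.radians(yawdeg)
    ty=np.array([np.cos(a),np.sin(a),0]); tz=np.array([0,0,-1.]); tx=np.cross(ty,tz)
    G=Rn.from_matrix(np.c_[tx,ty,tz])
    print('clk',round(o['clock'],2),'turn',np.degrees((R.inv()*G).as_rotvec()).round(2),'shift',R.inv().apply(np.array([x,y,z])-o['eef_pos']).round(4),'w',round(o['width'],4),'F',o['contact_force'].round(1))
def st():
    o=manip.observe(); R=rot(o).as_matrix(); print('clk',round(o['clock'],2),'pos',o['eef_pos'].round(4),'yaw',np.degrees(np.arctan2(R[1,1],R[0,1])).round(2),'tilt',R[:2,2].round(4),'w',round(o['width'],4),'F',o['contact_force'].round(1),'T',o['torque'].round(2))
E
python3 - <<'E'
from h import *
goal(.588,-.221,.12,76)
E
```

```text
clk 0.1 turn [-0.1  -0.02 -5.81] shift [-0.6282 -0.6579  0.1112] w 0.0853 F [ 0.1 -0.4  0.7]
```

```bash
R='[0,0,-5.8,-0.628,-0.658,0,-1]'; true
python3 -m pendant '[[0,0,-5.8,-0.628,-0.658,0,-1],[0,0,-5.8,-0.628,-0.658,0,-1],[0,0,-5.8,-0.628,-0.658,0,-1],[0,0,-5.8,-0.628,-0.658,0,-1],[0,0,-5.8,-0.628,-0.658,0,-1],[0,0,-5.8,-0.628,-0.658,0,-1],[0,0,-5.8,-0.628,-0.658,0,-1],[0,0,-5.8,-0.628,-0.658,0,-1]]' 20
python3 -c "
from h import *
st();goal(.588,-.221,.10,76)"
```

```text
clock: 1.1
eef_pos: [0.4227, 0.1523, 0.2311]
tool_rot: [0.0, 0.122, 0.993, 0.0]
contact_force: [-0.5, 0.4, 0.2]
width: 0.085
clk 1.1 pos [0.4227 0.1523 0.2311] yaw 75.99 tilt [0.0003 0.0001] w 0.085 F [-0.5  0.4  0.2] T [-0.01 -0.02 -0.02]
clk 1.1 turn [ 0.01  0.02 -0.01] shift [-0.2507 -0.3222  0.1312] w 0.085 F [-0.5  0.4  0.2]
```

```bash

python3 -m pendant '[[0,0,0,-0.251,-0.322,0.13,-1],[0,0,0,-0.251,-0.322,0.13,-1],[0,0,0,-0.251,-0.322,0.13,-1],[0,0,0,-0.251,-0.322,0.13,-1],[0,0,0,-0.251,-0.322,0.13,-1],[0,0,0,-0.251,-0.322,0.13,-1],[0,0,0,-0.251,-0.322,0.13,-1],[0,0,0,-0.251,-0.322,0.13,-1]]'
python3 -c "
from h import *
st();goal(.588,-.221,.006,76); snap('top','top1');snap('side','side1')"
```

```text
clock: 2.1
eef_pos: [0.5876, -0.2215, 0.0988]
tool_rot: [-0.001, 0.124, 0.992, 0.001]
contact_force: [-0.4, 0.5, -0.2]
width: 0.0855
clk 2.1 pos [ 0.5876 -0.2215  0.0988] yaw 75.78 tilt [-0.0028  0.0014] w 0.0855 F [-0.4  0.5 -0.2] T [-0.02  0.03 -0.01]
clk 2.1 turn [ 0.04 -0.18 -0.22] shift [-0.0006  0.0006  0.0928] w 0.0855 F [-0.4  0.5 -0.2]
```

```bash

python3 -c "
from h import *
a=load('top1')['pixels'][140:300,230:440,::-1]; b=load('side1')['pixels'][130:330,190:440,::-1]
cv2.imwrite('pics/c1.png',cv2.convertScaleAbs(np.vstack([cv2.resize(a,(500,300)),cv2.resize(b,(500,300))]),alpha=1.6,beta=20))"
```

```text
(no output)
```

View pics/c1.png

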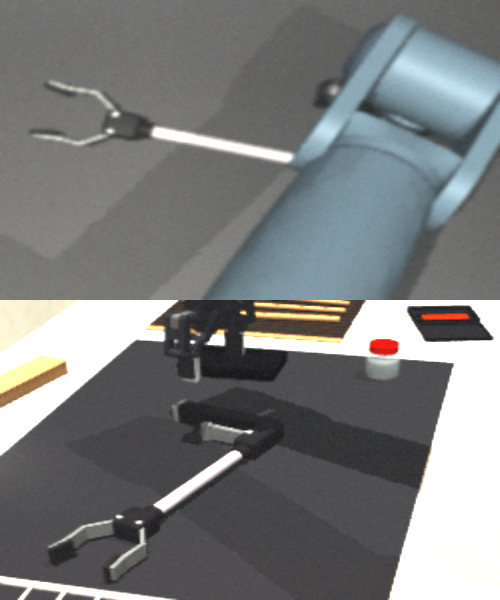

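```bash

python3 -m pendant '[[0,0,0,0,0.0,0.03,-1],[0,0,0,0,0,0.06,-1],[0,0,0,0,0,0.075,-1],[0,0,0,0,0,0.085,-1],[0,0,0,0,0,0.092,-1],[0,0,0,0,0,0.092,-1]]'
python3 -c "
from h import *
st();snap('side','side2');b=load('side2')['pixels'][130:330,190:440,::-1]
cv2.imwrite('pics/c2.png',cv2.convertScaleAbs(cv2.resize(b,(750,600),interpolation=cv2.INTER_CUBIC),alpha=1.8,beta=20))"
```

```text
clock: 2.95
eef_pos: [0.5882, -0.219, 0.0095]
tool_rot: [0.0, 0.122, 0.993, -0.0]
contact_force: [-1.1, 0.1, -0.3]
width: 0.0849
clk 2.95 pos [ 0.5882 -0.219   0.0095] yaw 75.99 tilt [ 0.0002 -0.0001] w 0.0849 F [-1.1  0.1 -0.3] T [ 0.05 -0.    0.  ]
```

View pics/c2.png

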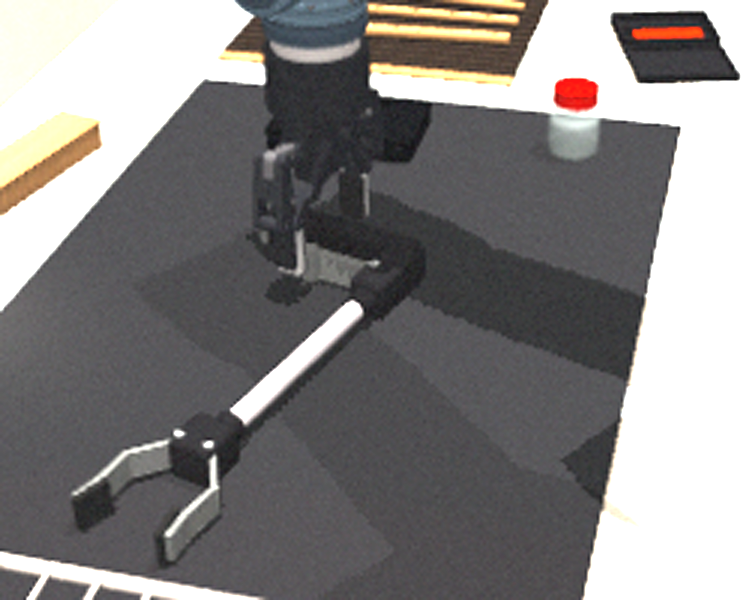

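```bash

python3 -m pendant '[[0,0,0,0,-0.002,0.003,-0.7],[0,0,0,0,-0.002,0.003,-0.5],[0,0,0,0,-0.002,0.003,-0.4],[0,0,0,0,-0.002,0.003,-0.4]]' 20
python3 -c "
from h import *
st()"
```

```text
clock: 3.5
eef_pos: [0.5877, -0.2209, 0.0065]
tool_rot: [0.0, 0.122, 0.993, -0.0]
contact_force: [0.1, 0.1, 0.7]
width: 0.0596
clk 3.5 pos [ 0.5877 -0.2209  0.0065] yaw 75.99 tilt [ 0.0003 -0.    ] w 0.0596 F [0.1 0.1 0.7] T [ 0.18  0.02 -0.06]
```

```bash

python3 -m pendant '[[0,0,0,0,0,0,-0.34],[0,0,0,0,0,0,-0.31],[0,0,0,0,0,0,-0.3],[0,0,0,0,0,0,-0.3]]' 20
python3 -c "
from h import *
st();snap('top','top3');snap('side','side3');b=load('side3')['pixels'][130:330,190:440,::-1]
cv2.imwrite('pics/c3.png',cv2.convertScaleAbs(cv2.resize(b,(750,600),interpolation=cv2.INTER_CUBIC),alpha=1.8,beta=20))"
```

```text
clock: 4.0
eef_pos: [0.5877, -0.2209, 0.0066]
tool_rot: [0.0, 0.122, 0.993, 0.0]
contact_force: [-1.2, 2.3, 3.7]
width: 0.0558
clk 4.0 pos [ 0.5877 -0.2209  0.0066] yaw 75.98 tilt [ 0.0003 -0.    ] w 0.0558 F [-1.2  2.3  3.7] T [ 0.3   0.11 -0.13]
```

View pics/c3.png

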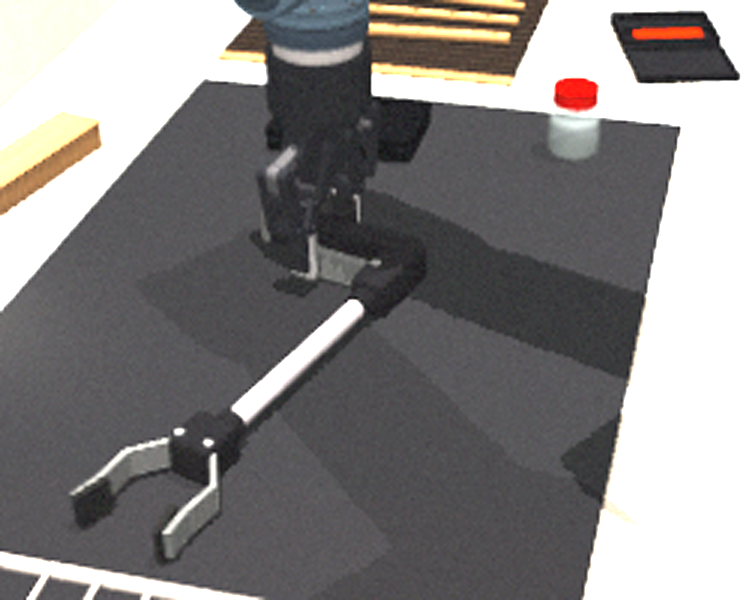

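```bash

python3 -c "
from h import *
goal(.61,-.19,.0065,90)"
python3 -m pendant '[[0,0,-3,0,0,0,-0.29],[0,0,-6,0,0,0,-0.29],[0,0,-9,0,0,0,-0.29],[0,0,-12,0,0,0,-0.29],[0,0,-14,0,0,0,-0.29],[0,0,-14,0,0,0,-0.29]]'
python3 -c "
from h import *
st();s=snap('top','top4');b=s['pixels'][140:300,230:440,::-1]
cv2.imwrite('pics/c4.png',cv2.convertScaleAbs(cv2.resize(b,(787,600),interpolation=cv2.INTER_CUBIC),alpha=1.8,beta=20))"
```

```text
clk 4.1 turn [ 0.000e+00  1.000e-02 -1.402e+01] shift [-0.0141  0.0354  0.0001] w 0.0558 F [-0.3  2.6  4. ]
clock: 4.85
eef_pos: [0.5881, -0.2213, 0.0067]
tool_rot: [0.001, 0.0, 1.0, -0.0]
contact_force: [1.4, -0.1, 4.3]
width: 0.0551
clk 4.85 pos [ 0.5881 -0.2213  0.0067] yaw 90.0 tilt [ 0.0012 -0.0009] w 0.0551 F [ 1.4 -0.1  4.3] T [ 0.02 -0.26  0.  ]
```

View pics/c4.png

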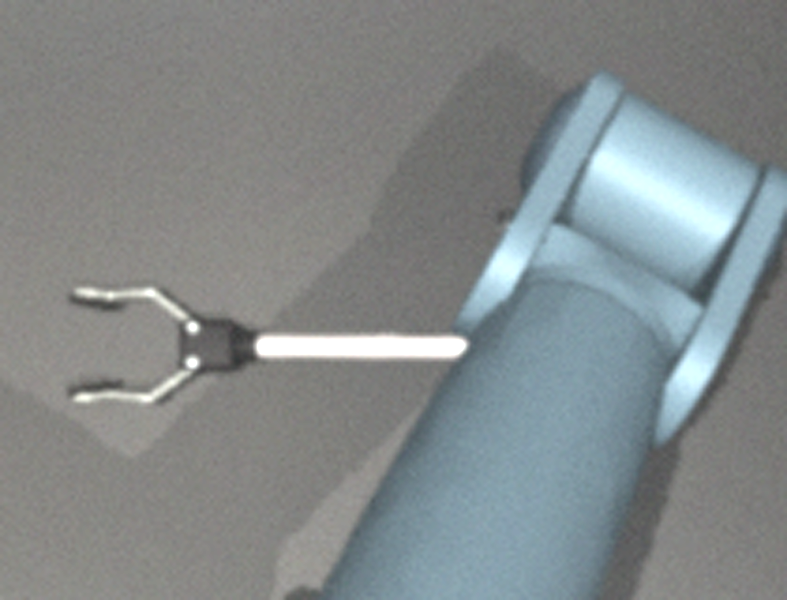

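```bash

python3 -c "
from h import *
goal(.623,-.165,.0065,104)"
python3 -m pendant '[[0,0,-3,0,0,0,-0.29],[0,0,-6,0,0,0,-0.29],[0,0,-9,0,0,0,-0.29],[0,0,-12,0,0,0,-0.29],[0,0,-14,0,0,0,-0.29],[0,0,-14,-0.012,0.02,0,-0.29],[0,0,-14,-0.024,0.04,0,-0.29],[0,0,-14,-0.035,0.056,0,-0.29]]'
python3 -c "
from h import *
st();s=snap('top','top5');b=s['pixels'][140:300,130:340,::-1]
cv2.imwrite('pics/c5.png',cv2.convertScaleAbs(cv2.resize(b,(787,600),interpolation=cv2.INTER_CUBIC),alpha=1.6,beta=20))"
```

```text
clk 4.9 turn [ -0.07   0.06 -14.01] shift [-0.0349  0.0563  0.0001] w 0.0551 F [1.1 0.3 2.8]
clock: 5.9
eef_pos: [0.6231, -0.1645, 0.0066]
tool_rot: [-0.0, -0.122, 0.992, -0.001]
contact_force: [-3.0, -3.1, 4.9]
width: 0.0552
clk 5.9 pos [ 0.6231 -0.1645  0.0066] yaw 104.07 tilt [-0.0003 -0.0016] w 0.0552 F [-3.  -3.1  4.9] T [-0.62  0.25  0.08]
```

View pics/c5.png

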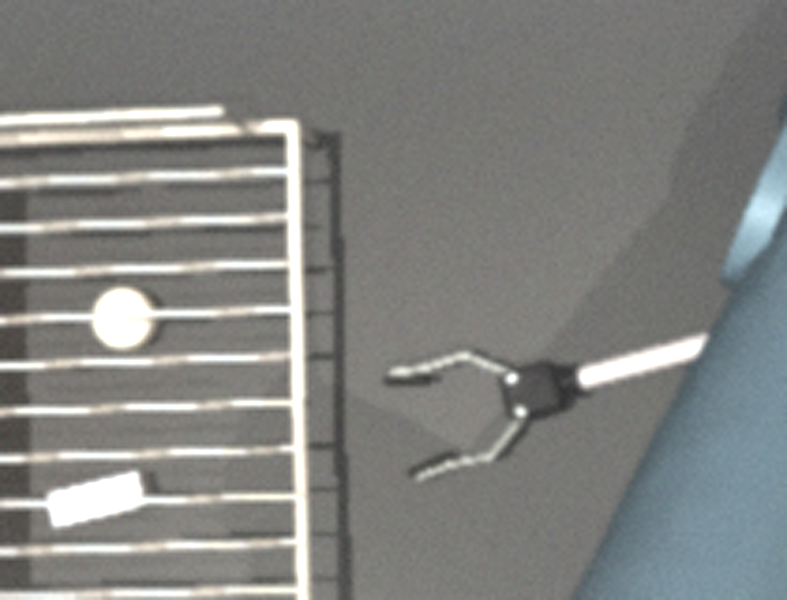

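```bash

python3 -c "
from h import *
t=load('top5'); C=lambda p:np.array(p,float)/3.748+[130,140]-.37
ti=onz(t,C([[388,373],[415,478]]),.029);pv=onz(t,C([[512,379],[520,411]]),.032);se=onz(t,C([[47,498],[137,472],[144,500],[55,526]]),.024)
tm=ti.mean(0);pm=pv.mean(0);d=tm-pm;print(ti.round(4),pv.round(4),np.degrees(np.arctan2(d[1],d[0])),np.linalg.norm(d))
a=se[[0,3]].mean(0)-se[[1,2]].mean(0);print('seal',se.mean(0).round(4),np.degrees(np.arctan2(a[1],a[0])))
u=np.array([np.cos(np.radians(104)),np.sin(np.radians(104))]);v=np.array([-u[1],u[0]])
e=se.mean(0)[:2]-tm[:2]; print('seal from tip along,lat',e@u,e@v)
tb=onz(t,C([[580,379],[703,345]]),.017);dd=tb[0]-tb[1];print(tb.round(4),np.degrees(np.arctan2(dd[1],dd[0])))
e=se.mean(0)[:2]-tb[0][:2];print('lat from tube', e@v)
"
```

```text
[[0.513  0.1454 0.029 ]
 [0.447  0.1292 0.029 ]] [[0.5076 0.0671 0.032 ]
 [0.4876 0.0624 0.032 ]] 103.62359192553166 0.0747037815264007
seal [0.4371 0.3336 0.024 ] 105.02821555788685
seal from tip along,lat 0.2008409215183008 -0.005878793298695069
[[ 0.5074  0.0259  0.017 ]
 [ 0.5273 -0.0521  0.017 ]] 104.33211168186271
lat from tube -0.0063031818720609804
```

```bash

python3 -m pendant '[[0,0,0,-0.002,0.015,0,-0.29],[0,0,0,-0.004,0.035,0,-0.29],[0,0,0,-0.006,0.055,0,-0.29],[0,0,0,-0.006,0.075,0,-0.29],[0,0,0,-0.006,0.095,0,-0.29],[0,0,0,-0.006,0.11,0,-0.29],[0,0,0,-0.006,0.12,0,-0.29],[0,0,0,-0.006,0.12,0,-0.29]]'
python3 -c "
from h import *
st();s=snap('top','top6');b=s['pixels'][170:330,70:280,::-1]
cv2.imwrite('pics/c6.png',cv2.convertScaleAbs(cv2.resize(b,(787,600),interpolation=cv2.INTER_CUBIC),alpha=1.6,beta=20))"
```

```text
clock: 6.95
eef_pos: [0.5987, -0.0449, 0.0064]
tool_rot: [-0.0, -0.122, 0.993, 0.001]
contact_force: [0.4, 1.5, 5.5]
width: 0.0549
clk 6.95 pos [ 0.5987 -0.0449  0.0064] yaw 104.01 tilt [-0.0005  0.0016] w 0.0549 F [0.4 1.5 5.5] T [ 0.1  -0.09 -0.01]
```

View pics/c6.png

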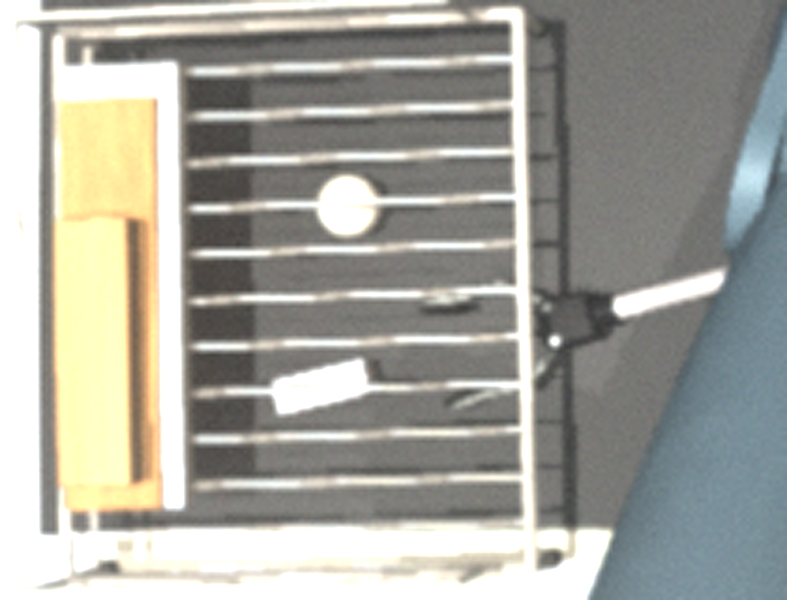

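```bash

python3 -c "
from h import *
t=load('top6'); C=lambda p:np.array(p,float)/3.748+[70,170]-.37
ti=onz(t,C([[420,299],[447,405]]),.029);se=onz(t,C([[271,382],[363,358],[370,388],[279,415]]),.024)
tm=ti.mean(0);print(ti.round(4),np.linalg.norm(ti[0]-ti[1]))
a=se[[0,3]].mean(0)-se[[1,2]].mean(0);print('seal',se.mean(0).round(4),np.degrees(np.arctan2(a[1],a[0])))
u=np.array([np.cos(np.radians(104.2)),np.sin(np.radians(104.2))]);v=np.array([-u[1],u[0]])
e=se.mean(0)[:2]-tm[:2]; print('seal from tip along,lat',e@u,e@v)
tb=onz(t,C([[620,305],[722,276]]),.017);dd=tb[0]-tb[1];print(tb.round(4),np.degrees(np.arctan2(dd[1],dd[0])))
e=se.mean(0)[:2]-tb[0][:2];print('lat from tube', e@v)
"
```

```text
[[0.4912 0.2679 0.029 ]
 [0.4244 0.2513 0.029 ]] 0.0688283137477605
seal [0.4377 0.3335 0.024 ] 104.40828085251358
seal from tip along,lat 0.07661917127381847 0.0014134885236733866
[[0.4853 0.1434 0.017 ]
 [0.5024 0.0784 0.017 ]] 104.7345374803121
lat from tube -0.0004104491154083411
```

```bash

python3 -m pendant '[[0,0,0,0,0.012,0,-0.29],[0,0,0,0,0.027,0,-0.29],[0,0,0,0,0.042,0,-0.29],[0,0,0,0,0.057,0,-0.29],[0,0,0,0,0.072,0,-0.29],[0,0,0,0,0.082,0,-0.29],[0,0,0,0,0.088,0,-0.29],[0,0,0,0,0.088,0,-0.29]]'
python3 -c "
from h import *
st();s=snap('top','top7');b=s['pixels'][170:330,70:280,::-1]
cv2.imwrite('pics/c7.png',cv2.convertScaleAbs(cv2.resize(b,(787,600),interpolation=cv2.INTER_CUBIC),alpha=1.6,beta=20))
s=snap('side','side7');b=s['pixels'][300:480,170:410,::-1]
cv2.imwrite('pics/d7.png',cv2.convertScaleAbs(cv2.resize(b,(800,600),interpolation=cv2.INTER_CUBIC),alpha=1.6,beta=20))
"
```

```text
clock: 8.0
eef_pos: [0.5774, 0.0402, 0.0063]
tool_rot: [-0.0, -0.122, 0.992, 0.001]
contact_force: [-0.1, 0.2, 6.4]
width: 0.055
clk 8.0 pos [0.5774 0.0402 0.0063] yaw 104.04 tilt [-0.0007  0.0009] w 0.055 F [-0.1  0.2  6.4] T [ 0.02 -0.07  0.14]
```

View pics/c7.png

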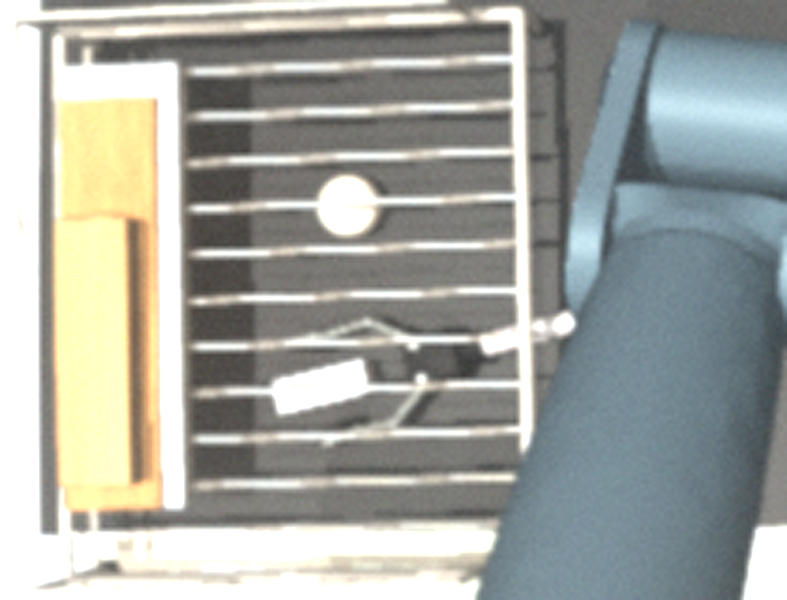

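View pics/d7.png

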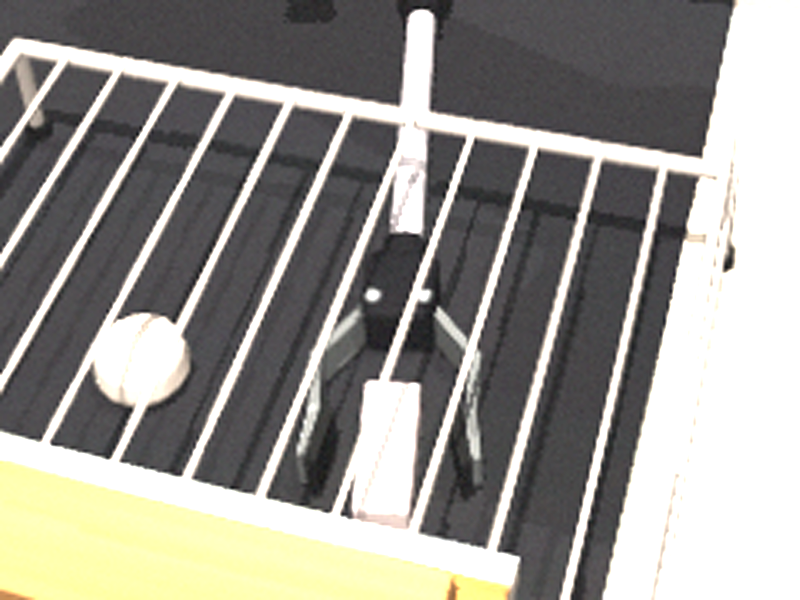

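```bash

python3 -m pendant '[[0,0,0,0,0,0,-0.25],[0,0,0,0,0,0,-0.21],[0,0,0,0,0,0,-0.17],[0,0,0,0,0,0,-0.14],[0,0,0,0,0,0,-0.11],[0,0,0,0,0,0,-0.09],[0,0,0,0,0,0,-0.075],[0,0,0,0,0,0,-0.075]]' 20
python3 -c "
from h import *
st()
s=snap('side','side8');b=s['pixels'][300:480,170:410,::-1]
cv2.imwrite('pics/d8.png',cv2.convertScaleAbs(cv2.resize(b,(800,600),interpolation=cv2.INTER_CUBIC),alpha=1.6,beta=20))
"
```

```text
clock: 9.1
eef_pos: [0.579, 0.0379, 0.0079]
tool_rot: [0.001, -0.122, 0.992, -0.001]
contact_force: [-0.1, -8.6, 11.9]
width: 0.046
clk 9.1 pos [0.579  0.0379 0.0079] yaw 104.05 tilt [ 0.0021 -0.0024] w 0.046 F [-0.1 -8.6 11.9] T [-1.3   0.1   0.14]
```

View pics/d8.png

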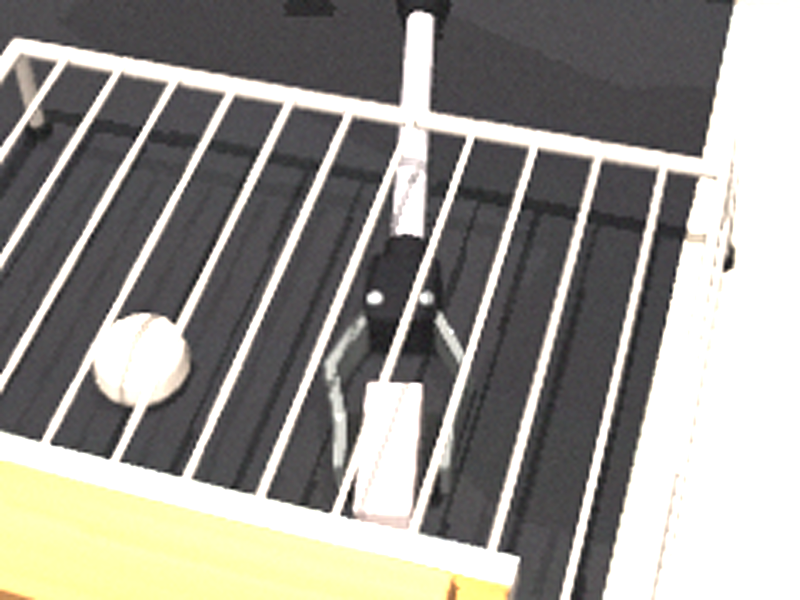

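```bash

python3 -m pendant '[[0,0,0,0,-0.001,-0.001,-0.075],[0,0,0,0,-0.0025,-0.002,-0.075],[0,0,0,0,-0.0025,-0.002,-0.07],[0,0,0,0,-0.0025,-0.002,-0.07]]' 20
python3 -c "
from h import *
st()
"
python3 -m pendant '[[0,0,0,0,0,0,-0.06],[0,0,0,0,0,0,-0.055],[0,0,0,0,0,0,-0.05],[0,0,0,0,0,0,-0.05]]' 20
python3 -c "
from h import *
st()
s=snap('side','side9');b=s['pixels'][300:480,170:410,::-1]
cv2.imwrite('pics/d9.png',cv2.convertScaleAbs(cv2.resize(b,(800,600),interpolation=cv2.INTER_CUBIC),alpha=1.6,beta=20))
"
```

```text
clock: 9.65
eef_pos: [0.578, 0.0374, 0.0081]
tool_rot: [-0.001, -0.122, 0.993, 0.001]
contact_force: [0.4, 4.0, 6.5]
width: 0.0461
clk 9.65 pos [0.578  0.0374 0.0081] yaw 103.97 tilt [-0.0014  0.0018] w 0.0461 F [0.4 4.  6.5] T [ 0.48 -0.01 -0.11]
clock: 10.15
eef_pos: [0.5781, 0.037, 0.0082]
tool_rot: [-0.001, -0.122, 0.993, 0.001]
contact_force: [0.1, 1.0, 6.1]
width: 0.0449
clk 10.15 pos [0.5781 0.037  0.0082] yaw 103.98 tilt [-0.0014  0.0011] w 0.0449 F [0.1 1.  6.1] T [ 0.21 -0.01 -0.02]
```

View pics/d9.png

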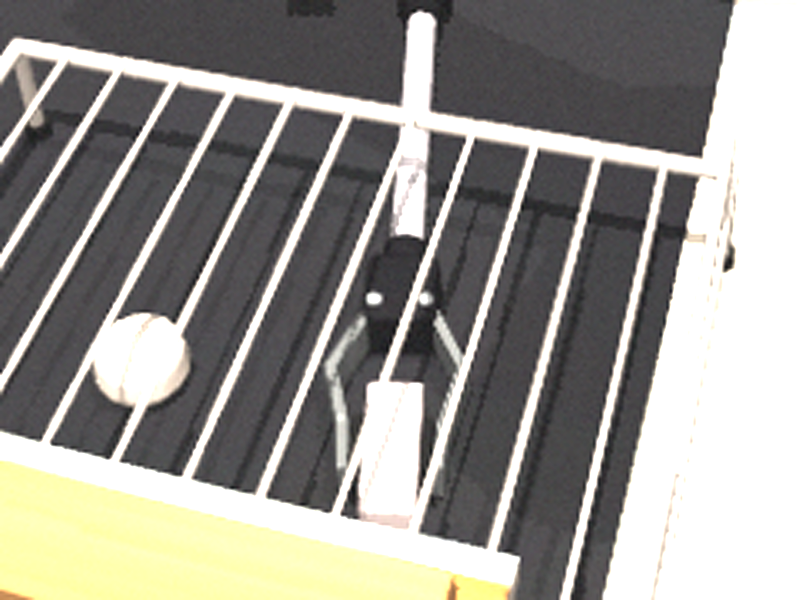

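```bash

python3 -m pendant '[[0,0,0,0,0,0,-0.045],[0,0,0,0,0,0,-0.04],[0,0,0,0,0,0,-0.035],[0,0,0,0,0,0,-0.035]]' 20
python3 -m pendant '[[0,0,0,0,0,0,-0.03],[0,0,0,0,0,0,-0.02],[0,0,0,0,0,0,-0.02],[0,0,0,0,0,0,-0.02]]' 20
python3 -c "
from h import *
st()
"
```

```text
clock: 10.7
eef_pos: [0.5781, 0.0368, 0.0083]
tool_rot: [-0.001, -0.122, 0.993, 0.0]
contact_force: [-0.5, 0.1, 6.5]
width: 0.0442
clock: 11.2
eef_pos: [0.5781, 0.0367, 0.0082]
tool_rot: [-0.001, -0.122, 0.993, 0.0]
contact_force: [-0.2, 0.7, 6.9]
width: 0.0445
clk 11.2 pos [0.5781 0.0367 0.0082] yaw 103.99 tilt [-0.0014  0.0006] w 0.0445 F [-0.2  0.7  6.9] T [ 0.09  0.04 -0.03]
```

```bash

python3 -m pendant '[[0,0,0,0,0,0,-0.01],[0,0,0,0,0,0,0],[0,0,0,0,0,0,0.02],[0,0,0,0,0,0,0.02]]' 20
python3 -m pendant '[[0,0,0,0,0,0,0.05],[0,0,0,0,0,0,0.08],[0,0,0,0,0,0,0.1],[0,0,0,0,0,0,0.1]]' 20
python3 -c "
from h import *
st()
s=snap('side','side10');b=s['pixels'][300:480,170:410,::-1]
cv2.imwrite('pics/d10.png',cv2.convertScaleAbs(cv2.resize(b,(800,600),interpolation=cv2.INTER_CUBIC),alpha=1.6,beta=20))
"
```

```text
clock: 11.7
eef_pos: [0.5781, 0.0367, 0.0083]
tool_rot: [-0.001, -0.122, 0.993, 0.0]
contact_force: [-0.0, 0.9, 7.2]
width: 0.0446
clock: 12.2
eef_pos: [0.5781, 0.0367, 0.0083]
tool_rot: [-0.001, -0.122, 0.993, 0.0]
contact_force: [-0.3, 0.9, 7.5]
width: 0.0444
clk 12.2 pos [0.5781 0.0367 0.0083] yaw 103.99 tilt [-0.0014  0.0006] w 0.0444 F [-0.3  0.9  7.5] T [ 0.16  0.05 -0.02]
```

View pics/d10.png

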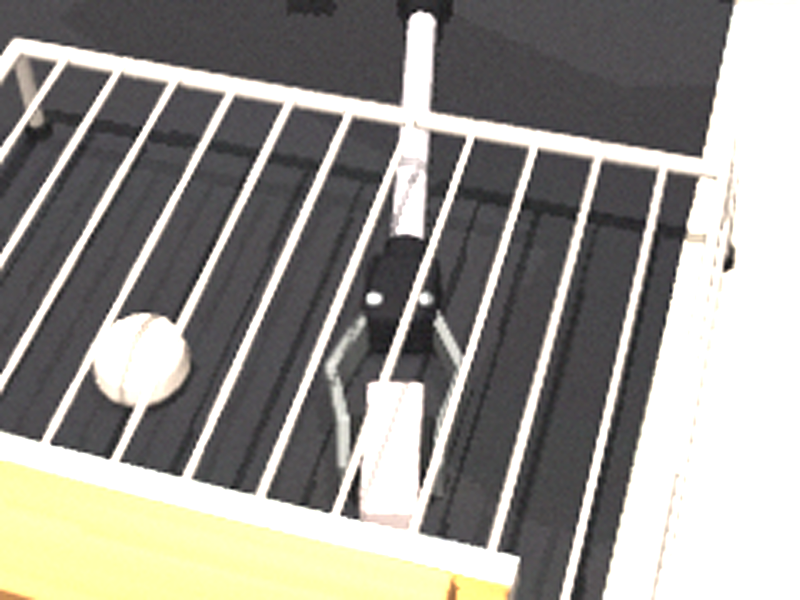

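```bash

python3 -m pendant '[[0,0,0,0,0,-0.001,0.1],[0,0,0,0,0,-0.002,0.1],[0,0,0,0,0,-0.002,0.1]]' 20.5
python3 -c "
from h import *
st()
"
```

```text
clock: 12.62
eef_pos: [0.5774, 0.0364, 0.0093]
tool_rot: [-0.001, -0.122, 0.993, 0.0]
contact_force: [0.0, 1.3, -1.3]
width: 0.0441
clk 12.62 pos [0.5774 0.0364 0.0093] yaw 103.99 tilt [-0.0027  0.0006] w 0.0441 F [ 0.   1.3 -1.3] T [ 0.18 -0.02 -0.1 ]
```

```bash

python3 -m pendant '[[0,0,0,0,-0.001,0,0.1],[0,0,0,0,-0.003,0,0.1],[0,0,0,0,-0.006,0,0.1],[0,0,0,0,-0.01,0,0.1],[0,0,0,0,-0.015,0,0.1],[0,0,0,0,-0.02,0,0.1],[0,0,0,0,-0.025,0,0.1],[0,0,0,0,-0.03,0,0.1]]' 20.5
python3 -c "
from h import *
st()
s=snap('side','side11');b=s['pixels'][300:480,170:410,::-1]
cv2.imwrite('pics/d11.png',cv2.convertScaleAbs(cv2.resize(b,(800,600),interpolation=cv2.INTER_CUBIC),alpha=1.6,beta=20))
"
```

```text
clock: 13.62
eef_pos: [0.5861, 0.0065, 0.0103]
tool_rot: [-0.0, -0.122, 0.993, -0.0]
contact_force: [0.0, -0.0, -2.3]
width: 0.044
clk 13.62 pos [0.5861 0.0065 0.0103] yaw 103.98 tilt [-0. -0.] w 0.044 F [ 0.  -0.  -2.3] T [ 0.08 -0.03 -0.06]
```

View pics/d11.png

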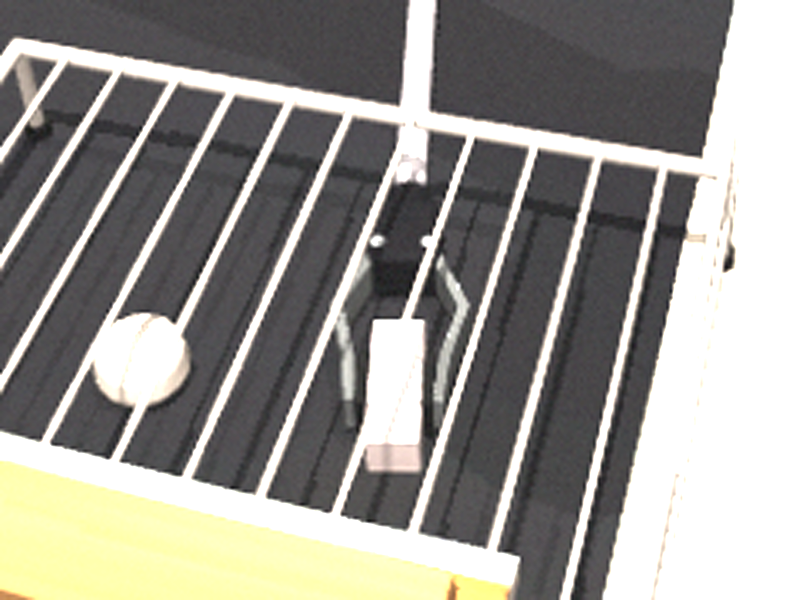

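```bash

python3 -m pendant '[[0,0,0,0,-0.005,0.0005,0.1],[0,0,0,0,-0.012,0.0008,0.1],[0,0,0,0,-0.022,0.0008,0.1],[0,0,0,0,-0.034,0.0008,0.1],[0,0,0,0,-0.046,0.0008,0.1],[0,0,0,0,-0.058,0.0008,0.1],[0,0,0,0,-0.07,0.0008,0.1],[0,0,0,0,-0.082,0.0008,0.1]]' 20.5
python3 -m pendant '[[0,0,0,0,-0.012,0,0.1],[0,0,0,0,-0.024,0,0.1],[0,0,0,0,-0.036,0,0.1],[0,0,0,0,-0.048,0,0.1],[0,0,0,0,-0.06,0,0.1],[0,0,0,0,-0.072,0,0.1],[0,0,0,0,-0.082,0,0.1],[0,0,0,0,-0.088,0,0.1]]' 20.5
python3 -c "
from h import *
st()
s=snap('side','side12');b=s['pixels'][180:480,130:420,::-1]
cv2.imwrite('pics/d12.png',cv2.convertScaleAbs(cv2.resize(b,None,fx=2,fy=2,interpolation=cv2.INTER_CUBIC),alpha=1.6,beta=20))
"
```

```text
clock: 14.68
eef_pos: [0.606, -0.0736, 0.0095]
tool_rot: [-0.0, -0.122, 0.993, 0.0]
contact_force: [-0.9, 1.2, -1.5]
width: 0.044
clock: 15.68
eef_pos: [0.6272, -0.1588, 0.0095]
tool_rot: [0.0, -0.122, 0.993, -0.0]
contact_force: [-1.0, 0.7, -1.7]
width: 0.0441
clk 15.68 pos [ 0.6272 -0.1588  0.0095] yaw 103.97 tilt [ 0.0001 -0.    ] w 0.0441 F [-1.   0.7 -1.7] T [ 0.23  0.07 -0.05]
```

View pics/d12.png

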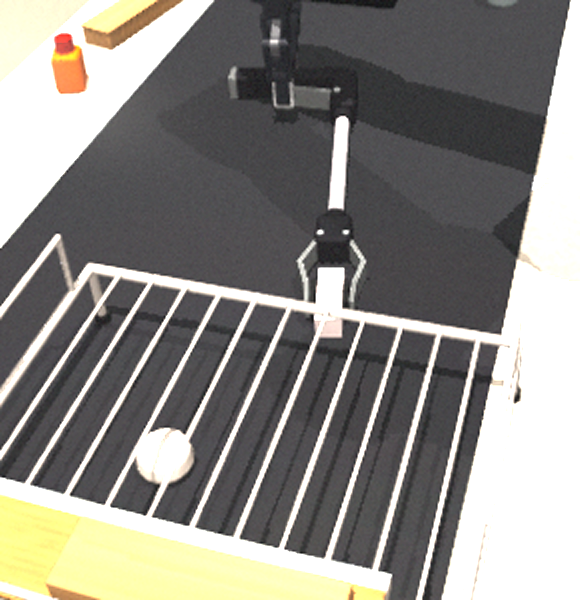

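Still held; the far end is just past the mouth line. I'll draw it 80 mm further.

```bash

python3 -m pendant '[[0,0,0,0,-0.008,0,0.1],[0,0,0,0,-0.02,0,0.1],[0,0,0,0,-0.032,0,0.1],[0,0,0,0,-0.044,0,0.1],[0,0,0,0,-0.056,0,0.1],[0,0,0,0,-0.067,0,0.1],[0,0,0,0,-0.075,0,0.1],[0,0,0,0,-0.08,0,0.1]]' 20.5
python3 -m pendant '[[0,0,0,0,0,0,0.1],[0,0,0,0,0,0.0008,0.1],[0,0,0,0,0,0.0015,0.1],[0,0,0,0,0,0.0015,0.1]]' 20.5
python3 -c "
from h import *
st()
s=snap('side','side13');b=s['pixels'][180:480,130:420,::-1]
cv2.imwrite('pics/d13.png',cv2.convertScaleAbs(cv2.resize(b,None,fx=2,fy=2,interpolation=cv2.INTER_CUBIC),alpha=1.6,beta=20))
"
```

```text
clock: 16.73
eef_pos: [0.6465, -0.2362, 0.0094]
tool_rot: [-0.0, -0.122, 0.993, 0.0]
contact_force: [-0.1, 1.9, -1.2]
width: 0.0444
clock: 17.23
eef_pos: [0.6466, -0.2357, 0.0083]
tool_rot: [0.0, -0.122, 0.993, -0.0]
contact_force: [0.4, -1.1, 0.8]
width: 0.0435
clk 17.23 pos [ 0.6466 -0.2357  0.0083] yaw 104.0 tilt [ 0.0003 -0.0003] w 0.0435 F [ 0.4 -1.1  0.8] T [0.12 0.11 0.02]
```

View pics/d13.png

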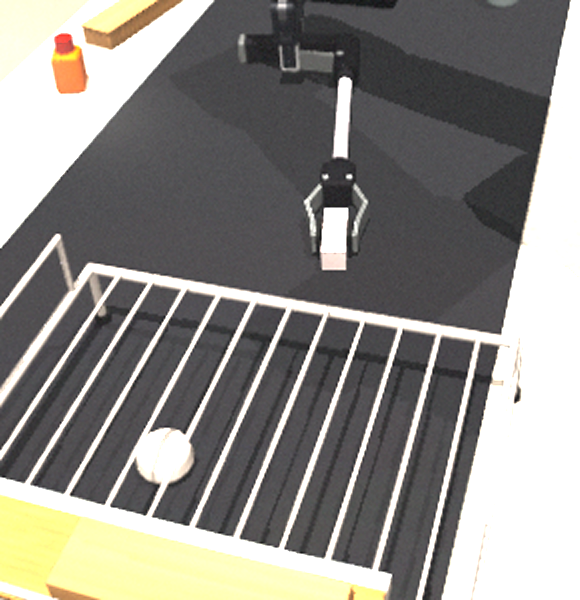

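```bash

python3 -m pendant '[[0,0,0,0,0,0,0],[0,0,0,0,0,0,-0.04],[0,0,0,0,0,0,-0.08],[0,0,0,0,0,0,-0.13],[0,0,0,0,0,0,-0.18],[0,0,0,0,0,0,-0.23],[0,0,0,0,0,0,-0.28],[0,0,0,0,0,0,-0.3]]' 20
python3 -c "
from h import *
st()"
python3 -m pendant '[[0,0,0,0,0,0,-0.33],[0,0,0,0,0,0,-0.38],[0,0,0,0,0,0,-0.45],[0,0,0,0,0,0,-0.6],[0,0,0,0,0,0,-0.8],[0,0,0,0,0,0,-1],[0,0,0,0,0,0,-1],[0,0,0,0,0,0,-1]]' 20
python3 -c "
from h import *
st()
s=snap('side','side14');b=s['pixels'][150:350,190:440,::-1]
cv2.imwrite('pics/d14.png',cv2.convertScaleAbs(cv2.resize(b,(750,600),interpolation=cv2.INTER_CUBIC),alpha=1.6,beta=20))
"
```

```text
clock: 18.27
eef_pos: [0.6463, -0.2358, 0.0079]
tool_rot: [-0.0, -0.122, 0.993, -0.0]
contact_force: [-0.8, -1.0, -1.1]
width: 0.0557
clk 18.27 pos [ 0.6463 -0.2358  0.0079] yaw 103.99 tilt [-0.0001 -0.0002] w 0.0557 F [-0.8 -1.  -1.1] T [-0.01 -0.04  0.04]
clock: 19.27
eef_pos: [0.6464, -0.2358, 0.008]
tool_rot: [-0.0, -0.122, 0.993, 0.0]
contact_force: [-0.7, 0.1, -0.2]
width: 0.0854
clk 19.27 pos [ 0.6464 -0.2358  0.008 ] yaw 103.99 tilt [-0.0001  0.    ] w 0.0854 F [-0.7  0.1 -0.2] T [-0.   -0.03  0.01]
```

View pics/d14.png

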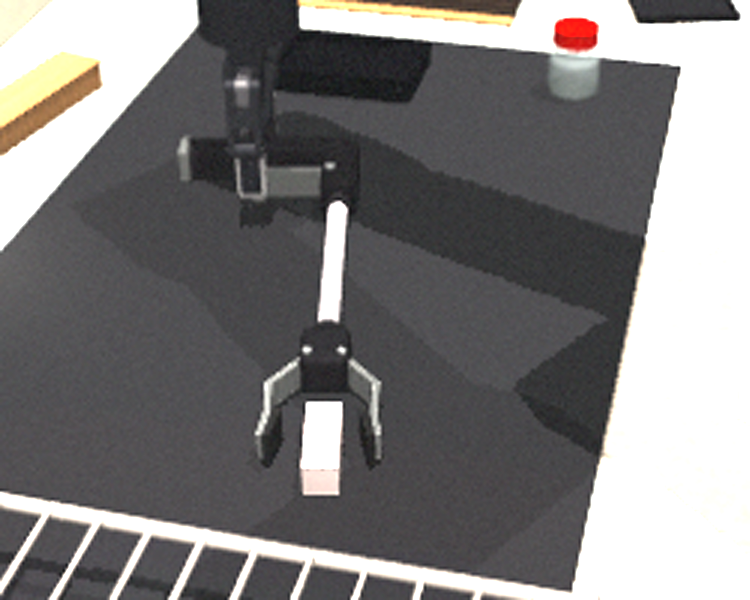

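```bash

python3 -m pendant '[[0,0,0,0,0,-0.01,-1],[0,0,0,0,0,-0.025,-1],[0,0,0,0,0,-0.045,-1],[0,0,0,0,0,-0.075,-1],[0,0,0,0,0,-0.115,-1],[0,0,0,0,0,-0.16,-1],[0,0,0,0,0,-0.18,-1],[0,0,0,0,0,-0.18,-1]]'
python3 -m pendant '[[0,0,0,0.0,0,0,-1],[0,0,0,0.05,-0.02,0,-1],[0,0,0,0.1,-0.04,0,-1],[0,0,0,0.15,-0.06,0,-1],[0,0,0,0.2,-0.08,0,-1],[0,0,0,0.25,-0.1,0,-1],[0,0,0,0.25,-0.1,0,-1],[0,0,0,0.25,-0.1,0,-1]]'
python3 -c "
from h import *
st()
s=snap('side','side15');snap('top','top15')
"
```

```text
clock: 20.32
eef_pos: [0.6473, -0.2362, 0.1903]
tool_rot: [0.002, -0.122, 0.993, -0.001]
contact_force: [0.6, 0.9, -0.8]
width: 0.0853
clock: 21.32
eef_pos: [0.4298, -0.3908, 0.1863]
tool_rot: [-0.002, -0.12, 0.993, 0.001]
contact_force: [1.4, 0.3, 0.3]
width: 0.0852
clk 21.32 pos [ 0.4298 -0.3908  0.1863] yaw 103.75 tilt [-0.0041  0.0006] w 0.0852 F [1.4 0.3 0.3] T [-0.04  0.01 -0.01]
```

View pics/side15.png

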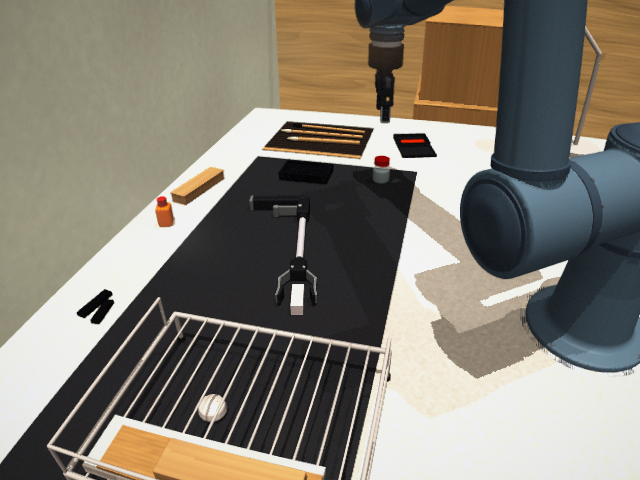

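View pics/top15.png

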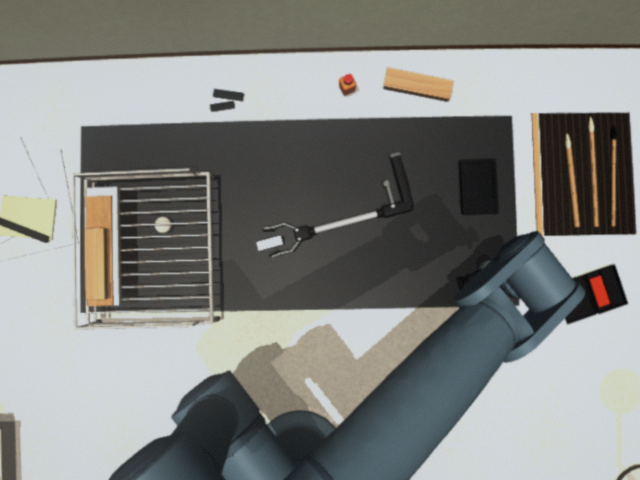

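```bash

python3 -c "
from h import *
t=load('top15'); print(onz(t,[[257,243],[283,239]],.024).round(3)); st(); manip.job_done()"
```

```text
[[0.503 0.09  0.024]
 [0.511 0.028 0.024]]
clk 21.43 pos [ 0.4306 -0.3906  0.187 ] yaw 103.84 tilt [-0.0035 -0.0005] w 0.0855 F [ 0.5 -0.1 -0.1] T [-0.   -0.03 -0.04]
the job is handed in; nothing more can be done
```

The seal is out from under the rack and lying on the felt, and I handed the job in at 21.4 s. No verdict came back.

**What I did:** I took the reacher with a light hold at the grip and turned it in line with the seal. I slid it in under the rack with the jaws open on either side, then squeezed the trigger in small steps. At the 20 N grip cap the trigger stalled at an opening of 44.4 mm, against about 45 mm expected with the pads on the stone. I raised the cap to 20.5 N, drew the reacher back about 280 mm, opened the jaws slowly, and moved the arm away.

**Last checks:**
- **Seal:** it lies at about y = 0.03 to 0.09 m, some 100 mm in front of the mouth (y ≈ 0.19 m).
- **Reacher:** it lies on the felt with its jaws open and a visible gap on both sides of the stone.
- **Robot:** clear of everything.
- **Rack, dropper, inkstone and bottle:** the rack, dropper and inkstone sit where they did in the first pictures by eye. The arm hides the ink bottle in the last top view, but the side view shows it in its place.

**Less certain:**
- **Pinch on the stone:** I could not measure it. From the grip force and the spring figures it should be about 3.1 to 3.6 N per jaw, below the 5.5 N at which the stone chips.
- **Pressing on the felt:** while closing, the fingers pressed the reacher down by about 12 N and pushed about 9 N along it. I eased this off to under 3 N before drawing the seal out.

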